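Open the test kiln and hold its lid up

TASK

Open the small bench-top kiln so that the fired tiles in it can be inspected: lift the lid by its wooden handle and finish while still holding it up by that handle, at least 30 degrees open, as it has no stay and falls shut when let go. Nobody remembers whether the quarter-turn catch at the front of the lid was fastened and its round knob does not show it (each quarter turn, either way, fastens or frees it), so find out with a light tug at the handle and, if the lid is caught, let it down, give the knob a quarter turn and try again. Do not wrench the lid hard against the catch, do not let the brick-lined lid drop shut, and leave the things standing round the kiln where they are.

Things in the scene. Friction and masses are not known exactly. Their poses are not given: they have to be found in the camera images.
- kiln: small fixed bench-top kiln: sheet-metal case 220 (x) x 230 (y) mm on feet, 124 mm high to the seam under the lid, grey control box on its left (+y) side out to y = +162 mm. Origin under the case's centre, on the table; -x is the front, towards the robot, +z up. Lid: flat slab 222 x 232 mm, 45 mm thick, hinged at the back, its top 169 mm above the table
- lid_hinge (a point): middle of the lid's hinge line at the back of the case, 118 mm behind the kiln's centre and 176 mm above the table; the hinge line runs along this point's y axis, the lid turns about it and its front goes up
- kiln_lid (a joint): lid angle in rad: 0 shut, grows as the front of the lid rises, stop at 1.1. It falls shut from any angle. Raising it takes about 5 to 8 N upward at the handle. When the catch is fastened the lid comes up only about 0.01 rad (2 mm at the handle) and then stops dead
- lid_handle: the lid's lift handle: dark wooden bar 18 mm thick, 72 mm long, between two steel posts 84 mm apart, its axis 43 mm above the lid's top; it runs left-right (kiln's y). Rigid on the lid; this body's origin lies on the hinge line, not on the bar: use handle_grip
- handle_grip (a point): middle of the wooden handle bar, on its axis: with the lid shut 62 mm in front of the kiln's centre and 212 mm above the table; 180 mm in front of the hinge line and 36 mm above it, so that it starts off up and a fifth as much back (away from the robot) when the lid opens. Its axes are the lid's: y along the bar, z out of the lid's top. It moves with the lid
- knob_grip (a point): on the axis of the catch's round black knob (42 mm wide, 28 mm tall, axis upright), 8 mm under its top, 23 mm above the lid's top; 137 mm in front of and 85 mm right (-y) of the kiln's centre. No stops, friction 0.05 N m; the double-ended cam below is fastened within 34 degrees of the keeper, else free: a turn of 75 to 105 degrees either way frees it. The start turn is unknown and not shown here
- keeper: the small steel keeper nose on the case's front below the catch housing, under which the cam catches; origin at the kiln's origin. It carries the pull when the lid is tugged while caught; more than 60 N on it counts as wrenching
- glaze_pot: bystander: screw-top pot, 62 mm wide, 64 mm tall, loose to the right of the kiln; origin under its centre
- water_cup: bystander: tapered plastic cup, 71 mm wide, 84 mm tall, loose at the left front of the kiln; origin under its centre
- tape_roll: bystander: roll of tape lying flat, 104 mm across, 24 mm tall, loose on the right; origin under its centre
- needle_tool: bystander: potter's needle with a wooden grip, 172 mm long, 12 mm thick, loose at the right front; origin under its middle
- scissors: bystander: scissors 199 mm long lying flat, loose far right; origin under their middle
- kidney: bystander: flat kidney-shaped scraper, 90 x 44 x 6 mm, loose at the right front; origin under its middle

How it is judged:
By the outcome, as a careful person would: the job done as asked, in the order asked, and still so for the second after the job is handed in, while the arm keeps its last pose, push and grip.
It also fails if it takes over 67 s, if anything falls off the work surface, if the arm or the gripper's body presses on something with over 40 N, if the wrist force passes 120 N, or if a joint passes its speed limit or range.

ROBOT

A 6-joint arm with a two-finger parallel gripper is mounted at the origin on a cart in front of the work surface, level with it; the furniture and walls round the work are solid. World frame = base frame: x ahead of the robot, y to its left, z up, the work surface at z = 0. Lengths are in mm, angles in rad, forces in N, time in s.
With the tool pointing down it reaches from about 375 to 925 mm from the base axis. Payload 5.7 kg.
Tool frame: the origin (TCP) lies at the very end of the fingers, on their centre line; the grasp point (between the pads) lies 19 mm behind it; z points along the fingers, y is the line along which they close (so a half turn about z gives the same grasp; the last joint's range is limited). The gripper opens to 88 mm and grips with 3 to 60 N. Pads are 20 mm wide; open, the fingers measure 115 mm over their backs; the gripper's body (75 mm by 178 mm) begins 61 mm behind the grasp point.
Start: joints at [-1.224, 0.359, 1.51, -0, 1.272, -0.115], TCP at [267.317, -537.126, 222.623] pointing down, gripper open.
Joint ranges: [-2.97, 2.97], [-1.01, 2.36], [0.21, 2.38], [-0.96, 4.11], [0.2, 2.71], [-2.98, 2.98]. Speed limits (rad/s): [2.39, 2.39, 3.14, 3.14, 3.14, 3.14].

INTERFACE

Orientations are given as [roll, pitch, yaw] about the fixed x, y, z axes, in that order (R = Rz(yaw) Ry(pitch) Rx(roll)).
In Python, from cell import bot gives the robot as it stands. The module is installed in compiled form; this text tells all that it offers. Calls block until the motion is done:
- bot.move_ptp(position, orientation): joint-space move of the TCP to a pose.
- bot.movel(position, orientation=None, vel=150): straight line of the TCP; orientation=None keeps the orientation; vel is the mean speed in mm/s.
- bot.goto_joints(angles): joint-space move.
- bot.gripper_to(opening, grip_force=None): opening from 0.0 (shut) to 1.0 (fully open); grip_force is the grip in N (None keeps the last); returns when the fingers have stopped.
- bot.pause(seconds).
- bot.solve_ik(position, orientation): joint angles nearest the present ones, or None.
- bot.observe(): the state.
- bot.get_image(name): name is "side" or "top"; returns the picture (384x512x3 uint8, red, green, blue); there is no depth.
- bot.calibration(name): a dict with "fovy" (degrees; the focal length in pixels is half the picture's height over the tangent of half this angle, whatever the lens; pixels are square), "cx", "cy" (the principal point, pixels), "k1" (the pictures are not rectified: a ray, as slopes to the right and down, at radius r is drawn at 1 + k1 r^2 times it, then the intrinsics apply), "pose" (4x4, takes a point from camera to world coordinates). Camera axes: x right, y up, looking along -z (the intrinsics and any distortion apply to the point x, -y, -z); pixel columns grow to the right and rows downward; lengths in mm; the calibration is good to about 2 mm. A picture is of the moment at which its call begins. calibration takes no time and is no camera call.
A pose or a line that the arm cannot do raises bot.PlanningError and nothing moves.
- bot.close_job(): hands the job in; it is judged then, once.
The state is a dict: "t": time; "joint_positions": joint angles; "joint_velocities": joint speeds; "effort": joint torques, N m; "tcp_pos": TCP position; "tool_rot": TCP orientation; "wrist_force": force on the tool from outside, world axes, zero at the start; "moment": the same for the moment, N m; "opening": opening from 0.0 (shut) to 1.0 (fully open); "finger_force": force on a finger pad.
Only numpy, scipy, OpenCV 4.12 (cv2) and the standard library are available. Lean on these libraries where they do the work, as an engineer would, in place of code of your own. Each camera call takes 0.05 s, during which the arm holds its last target. There are 200 camera calls.

## Working session

There is one attempt and no reset: what is moved stays moved. The work goes in short steps, each a Python script; the robot and the scene stay as the last script left them, time stands still between calls to the robot, and variables do not carry over. Pictures are saved under pics/ and viewed, at most 10 in all, crops included, and the job is handed in when it is done.

```bash
mkdir -p pics; python3 - <<'E'
from cell import bot
import cv2
for n in("top","side"):
    cv2.imwrite(f"pics/{n}0.png",cv2.resize(bot.get_image(n)[:,:,::-1],(800,600),interpolation=cv2.INTER_CUBIC))
    print(n,bot.calibration(n))
o=bot.observe();print(o)
E
```

```text
top {'fovy': 47.48332033480141, 'cx': 261.2339215328275, 'cy': 193.04939443099815, 'k1': -0.002819201843568486, 'pose': array([[ 1.45295126e-02,  9.89472454e-01, -1.43990126e-01,
         4.08443779e+02],
       [-9.99845758e-01,  1.57983889e-02,  7.67274240e-03,
         1.33856546e+01],
       [ 9.86677926e-03,  1.43856436e-01,  9.89549379e-01,
         1.47077049e+03],
       [ 0.00000000e+00,  0.00000000e+00,  0.00000000e+00,
         1.00000000e+00]])}
side {'fovy': 48.190397727320025, 'cx': 251.04021168353717, 'cy': 192.02680873899976, 'k1': -0.04869291707365407, 'pose': array([[-8.32940781e-01, -4.81403699e-01,  2.72873842e-01,
         9.73378297e+02],
       [ 5.53225042e-01, -7.35422870e-01,  3.91273888e-01,
         5.79153140e+02],
       [ 1.23169669e-02,  4.76868620e-01,  8.78888282e-01,
         1.36007837e+03],
       [ 0.00000000e+00,  0.00000000e+00,  0.00000000e+00,
         1.00000000e+00]])}
{'t': 0.1, 'joint_positions': array([-1.22411777e+00,  3.59407068e-01,  1.51126137e+00, -2.38133852e-05,
        1.27249595e+00, -1.15077319e-01]), 'joint_velocities': array([-0.00098737, -0.00046619, -0.00301117,  0.0002414 ,  0.0006814 ,
        0.00108177]), 'effort': array([ 2.76369274e-04, -5.16352880e+01, -2.71404809e+01,  6.75565610e-02,
        2.76599260e-02, -4.16893272e-05]), 'tcp_pos': array([ 267.10984064, -536.61026608,  221.93298407]), 'tool_rot': array([-3.14002870e+00, -1.57872284e-04,  4.61762766e-01]), 'wrist_force': array([ 0.65221665, -0.53761642, -0.03412914]), 'moment': array([ 0.01105022, -0.02197129,  0.01876027]), 'finger_force': 0.0, 'opening': 0.9989616983934397}
```

View pics/top0.png

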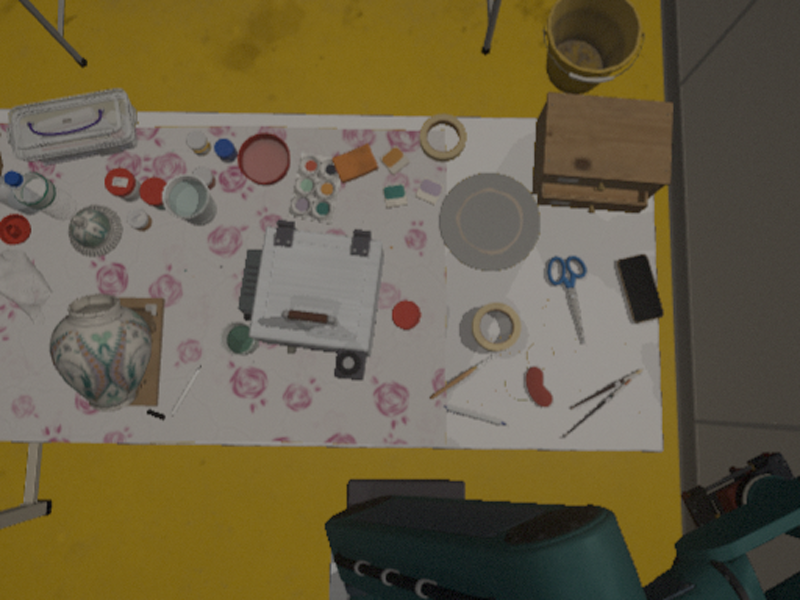

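View pics/side0.png

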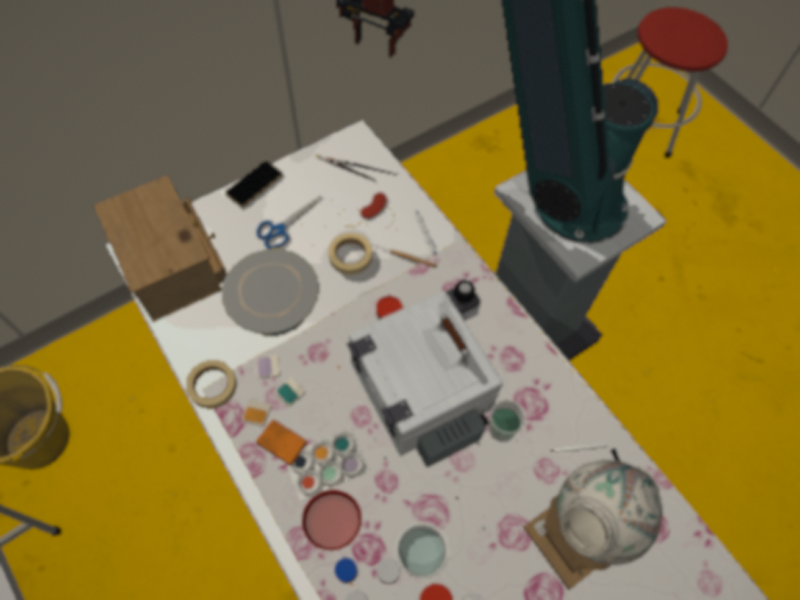

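Top: the kiln is at about (315,290), its handle bar at (311,317) and the knob at (350,363). The cup is at (241,338) and the pot at (406,315). Side: the handle is at (453,335), the knob at (464,289). I'll crop in for precision.

```bash
python3 - <<'E'
from cell import bot
import cv2,numpy as np
a=bot.get_image("top")[135:255,150:270,::-1];b=bot.get_image("side")[175:295,215:335,::-1]
r=lambda i:cv2.resize(i,(600,600),interpolation=cv2.INTER_CUBIC)
cv2.imwrite("pics/ct.png",r(a));cv2.imwrite("pics/cs.png",r(b))
E
```

```text
(no output)
```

View pics/ct.png

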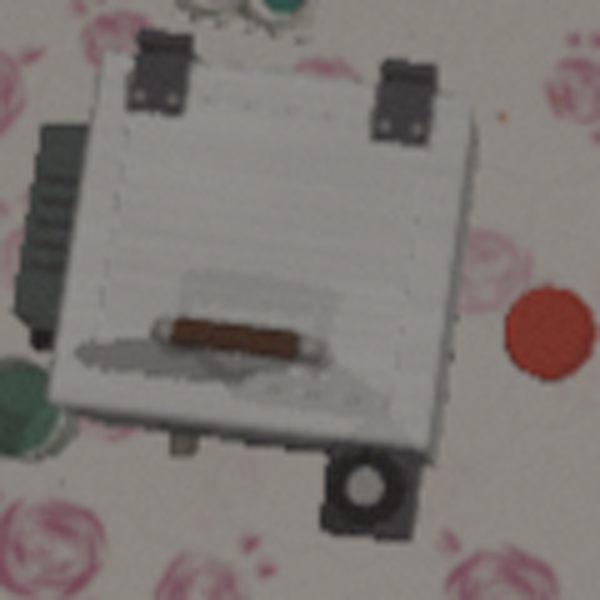

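View pics/cs.png

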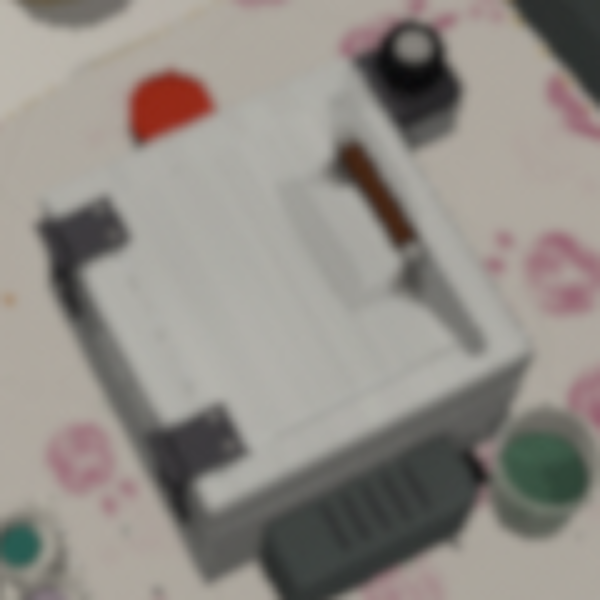

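Top crop: the lid corners are at (103,53), (473,103), (432,447) and (52,402), the bar centre at (236,338) and the knob top at (366,487). Side crop: the corners are at (40,205), (205,510), (528,352) and (355,62), the bar at (378,197) and the knob top at (414,45). I'll fit the pose to both views.

```bash
cat > h.py <<'E'
from cell import bot
import numpy as np
from scipy.optimize import least_squares
def proj(n,P):
    c=bot.calibration(n);M=np.linalg.inv(c["pose"]);q=P@M[:3,:3].T+M[:3,3]
    s=np.c_[q[:,0],-q[:,1]]/-q[:,2:];r2=(s**2).sum(1,keepdims=True)
    f=192/np.tan(np.radians(c["fovy"])/2)
    return s*(1+c["k1"]*r2)*f+[c["cx"],c["cy"]]
def W(p,L):
    c,s=np.cos(p[2]),np.sin(p[2]);L=np.atleast_2d(L)
    return np.c_[p[0]+c*L[:,0]-s*L[:,1],p[1]+s*L[:,0]+c*L[:,1],L[:,2]]
E
python3 - <<'E'
from h import *
L=np.array([[111,116,169],[111,-116,169],[-111,-116,169],[-111,116,169],[-62,0,216],[-137,-85,200.]])
px={"top":(np.array([[103,53],[473,103],[432,447],[52,402],[236,338],[366,487]]),[150,135]),
"side":(np.array([[205,510],[40,205],[355,62],[528,352],[378,197],[414,45]]),[215,175])}
px={k:(v[0]+.5)/5-.5+v[1] for k,v in px.items()}
for ns in(["top"],["side"],["top","side"]):
    f=lambda p:np.concatenate([(proj(n,W(p,L))-px[n]).ravel() for n in ns])
    s=least_squares(f,[600,0,0],loss="soft_l1");print(ns,s.x);print(f(s.x).reshape(-1,2).round(1).tolist())
for n,l in(("handle",[-62,0,212]),("knob",[-137,-85,192]),("hinge",[118,0,176])):print(n,W(s.x,l))
# bystander positions from top
def ray(n,u,z):
    return least_squares(lambda q:(proj(n,np.array([[q[0],q[1],z]]))-u)[0],[600,0]).x
for n,u,z in(("pot",[406,315],64),("cup",[241,338],84),("tape",[495,328],24)):print(n,ray("top",np.array(u)*.64,z))
E
```

```text
['top'] [ 6.22512921e+02  1.81659061e+02 -1.06882938e-01]
[[-0.4, -1.3], [0.9, -2.2], [-0.4, 1.2], [-1.5, 0.7], [0.5, 0.2], [0.6, 0.1]]
['side'] [ 6.22804351e+02  1.86851475e+02 -1.21263059e-01]
[[0.0, 1.4], [-1.1, -3.3], [-0.9, -2.5], [2.1, 0.6], [0.2, -0.3], [0.2, 0.6]]
['top', 'side'] [622.44191923 183.8194428   31.29947209]
[[-0.7, -1.6], [0.4, -1.8], [-1.5, 1.6], [-2.5, 0.3], [-0.5, 0.1], [-0.7, 0.3], [-0.2, 0.6], [-1.6, -3.9], [-1.6, -3.3], [1.6, -0.5], [-0.4, -1.2], [-0.5, -0.3]]
handle [[560.86185512 191.02331007 212.        ]]
knob [[476.49357243 115.31338419 192.        ]]
hinge [[739.64268642 170.10885671 176.        ]]
pot [585.01617002   6.59636265]
cup [530.06789819 341.60602127]
tape [ 565.07498637 -183.95407861]
```

```bash
python3 - <<'E'
from h import *
px={"handle":([[236,338],[378,197]],216),"knob":([[366,487],[414,45]],200)}
off=np.array([[150,135],[215,175]])
for k,(u,z) in px.items():
    u=(np.array(u)+.5)/5-.5+off
    g=lambda q:np.concatenate([(proj(n,q[None])-u[i])[0] for i,n in enumerate(("top","side"))])
    print(k,z,"tri",least_squares(g,[550,150,200]).x,[least_squares(lambda q:(proj(n,np.array([[q[0],q[1],z]]))-u[i])[0],[550,150]).x.round(1) for i,n in enumerate(("top","side"))])
# IK over the lid motion
from scipy.spatial.transform import Rotation as Ro
p=[622.4,184,-.112]
hg=W(p,[118,0,176])[0];Rk=Ro.from_euler("z",p[2])
for sg in(1,-1):
  for k in(0,.5,1):
    out=[]
    for th in(0,.2,.4,.6,.7):
        g=hg+Rk.apply(Ro.from_euler("y",th).apply([-180,0,36]))
        R=Rk*Ro.from_euler("y",k*th)*Ro.from_euler("ZX",[sg*np.pi/2,np.pi])
        j=bot.solve_ik(g+R.apply([0,0,19]),R.as_euler("xyz"));out.append(None if j is None else np.round(j,2).tolist())
    print(sg,k,out)
for a in(0,.5,1,-.5,-1):
    print(a,bot.solve_ik([476.5,115.3,173],[np.pi,0,p[2]+a*np.pi/2]))
E
```

```text
handle 216 tri [561.03340451 191.52460654 209.64219955] [array([561.3, 189.6]), array([562.2, 194.8])]
knob 200 tri [476.32880827 114.72361301 197.89354994] [array([477.4, 113.4]), array([475.9, 116.9])]
1 0 [[0.21, 0.38, 1.56, -0.0, 1.2, 0.32], [0.21, 0.36, 1.5, -0.0, 1.29, 0.32], [0.2, 0.36, 1.42, -0.0, 1.37, 0.31], [0.19, 0.37, 1.33, -0.0, 1.44, 0.3], [0.18, 0.38, 1.28, -0.0, 1.48, 0.29]]
1 0.5 [[0.21, 0.38, 1.56, -0.0, 1.2, 0.32], [0.19, 0.41, 1.43, 0.03, 1.41, 0.29], [0.16, 0.46, 1.27, 0.05, 1.6, 0.27], [0.14, 0.53, 1.1, 0.08, 1.8, 0.26], [0.13, 0.58, 1.01, 0.09, 1.89, 0.26]]
1 1 [[0.21, 0.38, 1.56, -0.0, 1.2, 0.32], [0.17, 0.46, 1.35, 0.06, 1.52, 0.28], [0.14, 0.57, 1.13, 0.1, 1.83, 0.26], [0.11, 0.71, 0.89, 0.15, 2.13, 0.27], [0.1, 0.79, 0.76, 0.18, 2.28, 0.28]]
-1 0 [[0.21, 0.38, 1.56, 0.0, 1.2, -2.82], [0.21, 0.36, 1.5, 0.0, 1.29, -2.82], [0.2, 0.36, 1.42, 0.0, 1.37, -2.83], [0.19, 0.37, 1.33, 0.0, 1.44, -2.84], [0.18, 0.38, 1.28, 0.0, 1.48, -2.85]]
-1 0.5 [[0.21, 0.38, 1.56, 0.0, 1.2, -2.82], [0.19, 0.41, 1.43, 0.03, 1.41, -2.85], [0.16, 0.46, 1.27, 0.05, 1.6, -2.87], [0.14, 0.53, 1.1, 0.08, 1.8, -2.88], [0.13, 0.58, 1.01, 0.09, 1.89, -2.88]]
-1 1 [[0.21, 0.38, 1.56, 0.0, 1.2, -2.82], [0.17, 0.46, 1.35, 0.06, 1.52, -2.87], [0.14, 0.57, 1.13, 0.1, 1.83, -2.88], [0.11, 0.71, 0.89, 0.15, 2.13, -2.88], [0.1, 0.79, 0.76, 0.18, 2.28, -2.86]]
0 [ 9.64024461e-02  2.57538320e-01  1.80338152e+00 -4.44089210e-16
  1.08067282e+00  1.77919877e+00]
0.5 [ 9.64024461e-02  2.57538320e-01  1.80338152e+00 -4.44089210e-16
  1.08067282e+00  9.93800609e-01]
1 [ 9.64024461e-02  2.57538320e-01  1.80338152e+00 -4.44089210e-16
  1.08067282e+00  2.08402446e-01]
-0.5 [ 9.64024461e-02  2.57538320e-01  1.80338152e+00 -4.44089210e-16
  1.08067282e+00  2.56459694e+00]
-1 [ 9.64024461e-02  2.57538320e-01  1.80338152e+00 -4.44089210e-16
  1.08067282e+00 -2.93319021e+00]
```

```bash
cat >> h.py <<'E'
from scipy.spatial.transform import Rotation as Ro
p=[622.8,184.5,-.112]
Rk=Ro.from_euler("z",p[2]);hinge=W(p,[118,0,176])[0]
def tool(th,d=(0,0,0)):   # TCP pose gripping the bar at lid angle th; d = offset in lid axes
    g=hinge+Rk.apply(Ro.from_euler("y",th).apply(np.add([-180,0,36],d)))
    R=Rk*Ro.from_euler("y",th)*Ro.from_euler("ZX",[np.pi/2,np.pi])
    return g+R.apply([0,0,19]),R.as_euler("xyz")
def st(m=""):
    o=bot.observe();print(m,"t%.1f"%o["t"],o["tcp_pos"].round(1),"F",o["wrist_force"].round(1),"M",o["moment"].round(2),"op%.3f ff%.1f"%(o["opening"],o["finger_force"]));return o
E
python3 - <<'E'
from h import *
bot.movel([267,-537,330])
bot.move_ptp(*tool(0,(0,0,110)));st("above")
bot.gripper_to(0.55,15)
bot.movel(tool(0)[0],tool(0)[1],vel=80);st("at")
bot.gripper_to(0,8);st("closed")
import cv2
cv2.imwrite("pics/g.png",cv2.resize(np.hstack([bot.get_image("top")[135:255,150:270,::-1],bot.get_image("side")[175:295,215:335,::-1]]),(800,400),interpolation=cv2.INTER_CUBIC))
E
```

```text
above t3.8 [561.5 190.6 303. ] F [-0.1 -0.3 -0.2] M [-0.05 -0.08 -0.01] op0.996 ff0.0
at t6.1 [561.6 191.5 193.6] F [-0.4 -0.7  0.2] M [-0.01 -0.07  0.02] op0.547 ff0.0
closed t6.7 [560.4 191.5 193. ] F [-2.7  1.1  2.6] M [0.07 0.45 0.01] op0.199 ff8.0
```

View pics/g.png

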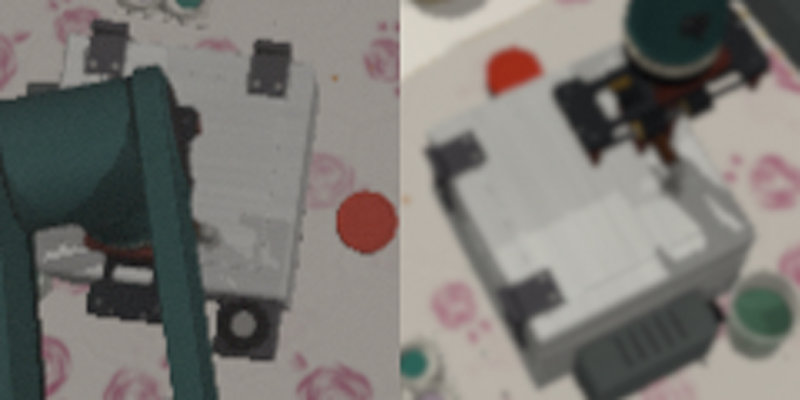

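The bar is gripped: the opening is 17.5 mm for an 18 mm bar, and the fingers are between the posts in the side view. Next is a light tug in small steps, stopping on force.

```bash
sed -i 's/622.8,184.5/621.3,184.5/' h.py; cat >> h.py <<'E'
def tug(d=(0,0,0)):
    bot.movel(*tool(0,d),vel=20);bot.pause(.2);z0=st("pre")
    for i in range(1,13):
        bot.movel(*tool(.006*i,d),vel=20)
        o=st("th%.3f"%(.006*i))
        fz=o["wrist_force"][2]-z0["wrist_force"][2]
        if fz<-17: return "caught"
    return "free"
E
python3 - <<'E'
from h import *
bot.gripper_to(0,25)
r=tug();print(r)
if r=="caught":
    bot.movel(*tool(0),vel=20);bot.pause(.1);st("down")
E
```

```text
pre t7.5 [560.4 191.5 193. ] F [ 2.2  0.4 -1.2] M [ 0.1  -0.33  0.08] op0.195 ff25.0
th0.006 t7.7 [560.4 191.5 193.7] F [ 4.3  2.  -6.9] M [ 0.24 -0.79  0.07] op0.196 ff25.0
th0.012 t8.0 [560.6 191.5 195. ] F [ 4.7  2.4 -7.2] M [ 0.24 -0.95  0.03] op0.203 ff25.0
th0.018 t8.2 [560.5 191.5 195.1] F [  7.3   0.6 -13. ] M [ 0.36 -1.27  0.03] op0.196 ff25.0
th0.024 t8.5 [560.4 191.5 195.3] F [  8.3   3.4 -18.5] M [ 0.41 -1.47  0.05] op0.195 ff25.0
caught
down t8.9 [560.4 191.5 193.1] F [ 6.4  2.7 -6.1] M [ 0.22 -0.91  0.07] op0.196 ff25.0
```

The lid stopped dead after 2 mm while the force climbed to 18 N, so the catch is fastened. I'll release the handle and give the knob a quarter turn.

```bash
python3 - <<'E'
from h import *
bot.movel(*tool(-.006),vel=20)
bot.gripper_to(0.5,15);st("rel")
bot.movel(*tool(0,(0,0,70)),vel=120)
k=W(p,[-137,-85,0])[0];o=[np.pi,0,p[2]]
print("knob",k)
bot.move_ptp([k[0],k[1],265],o);bot.gripper_to(0.85,15)
bot.movel([k[0],k[1],176],o,vel=80);st("at")
bot.gripper_to(0,25);st("grip")
import cv2
cv2.imwrite("pics/k.png",cv2.resize(np.hstack([bot.get_image("top")[135:255,150:270,::-1],bot.get_image("side")[155:275,235:355,::-1]]),(800,400),interpolation=cv2.INTER_CUBIC))
E
```

```text
rel t9.8 [559.4 191.4 191.8] F [ 0.1 -0.5  0.6] M [-0.04 -0.1   0.02] op0.500 ff0.0
knob [475.65825683 115.34450387   0.        ]
at t13.8 [476.1 115.4 176.5] F [-0.1  0.1 -1. ] M [0.07 0.01 0.06] op0.853 ff0.0
grip t14.4 [475.9 117.  176.2] F [0.2 6.7 0.2] M [1.09 0.03 0.05] op0.474 ff25.0
```

View pics/k.png

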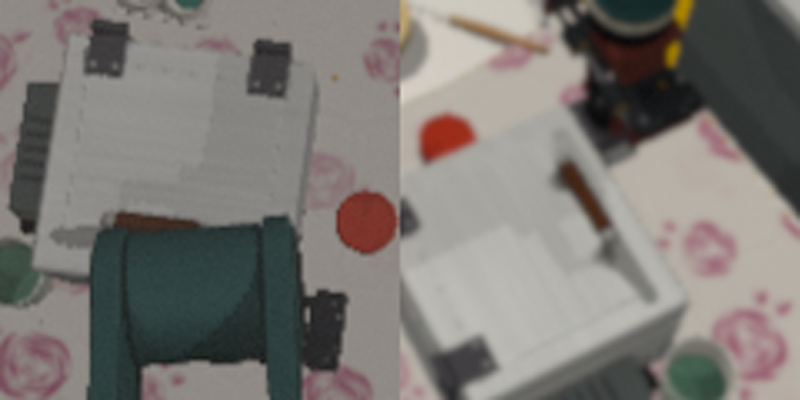

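The knob is gripped: 41.7 mm opening for a 42 mm knob. The force shows its axis about 1.7 mm further to +y, so I'll recentre before turning.

```bash
python3 - <<'E'
from h import *
k=[475.7,117.1]
bot.movel([*k,176],vel=20);a=st("centred")
j=np.array(bot.solve_ik([*k,176],[np.pi,0,p[2]]));print(j)
for i in(1,2,3):
    q=j.copy();q[5]-=i*np.pi/6;bot.goto_joints(q);st(i)
bot.pause(.2);o=st("turned");print(o["joint_positions"][5]-a["joint_positions"][5])
bot.gripper_to(0.85,15);st("open")
bot.movel([*k,265],vel=120)
d=(0,1.5,0)
bot.move_ptp(*tool(0,(0,1.5,70)));bot.gripper_to(0.5,15)
bot.movel(*tool(0,d),vel=80);bot.gripper_to(0,25);st("grip")
r=tug(d);print(r)
if r=="caught": bot.movel(*tool(0,d),vel=20);st("down")
E
```

```text
centred t14.8 [475.9 117.1 176.2] F [-0.1  0.4  2.6] M [ 0.04 -0.03 -0.01] op0.473 ff25.0
[ 1.00256135e-01  2.53315395e-01  1.80050678e+00 -4.44089210e-16
  1.08777048e+00  1.78305246e+00]
1 t15.3 [476.  116.7 176.1] F [ 0.1 -2.3  2.5] M [-0.43 -0.09 -0.01] op0.475 ff25.0
2 t15.9 [476.3 116.4 176.2] F [ 1.3 -5.5  2.1] M [-0.95 -0.43  0.04] op0.474 ff25.0
3 t16.5 [476.7 116.3 176.2] F [ 2.3 -6.4  0.5] M [-0.97 -0.6   0.05] op0.472 ff25.0
turned t16.7 [476.7 116.3 176.2] F [ 1.8 -5.2  1.4] M [-1.04 -0.63  0.02] op0.473 ff25.0
-1.5666225961741251
open t17.4 [475.7 117.2 176. ] F [ 0.8 -0.1 -0.3] M [-0.04 -0.04  0.  ] op0.846 ff0.0
grip t21.0 [560.6 192.9 193.3] F [ 0.9 -0.5  1.1] M [-0.05 -0.37  0.03] op0.197 ff25.0
pre t21.4 [560.6 192.9 193.3] F [3.8 0.6 0.7] M [-0.16 -0.72  0.06] op0.198 ff25.0
th0.006 t21.7 [560.4 192.9 193.3] F [ 5.9 -0.6 -4.2] M [-0.06 -1.15 -0.02] op0.193 ff25.0
th0.012 t21.9 [560.5 192.9 194.3] F [ 6.4 -0.4 -5.5] M [-0.03 -1.19 -0.02] op0.199 ff25.0
th0.018 t22.2 [560.6 192.9 195.3] F [ 6.9  0.3 -6.4] M [-0.05 -1.17  0.03] op0.202 ff25.0
th0.024 t22.4 [560.7 192.9 196.4] F [ 6.7  0.6 -6.8] M [-0.01 -1.21 -0.02] op0.198 ff25.0
th0.030 t22.7 [560.8 192.8 197.5] F [ 5.5 -0.7 -7. ] M [-0.02 -1.17  0.04] op0.196 ff25.0
th0.036 t22.9 [561.  192.9 198.5] F [ 6.3 -0.1 -6.9] M [-0.02 -1.2  -0.04] op0.196 ff25.0
th0.042 t23.2 [561.1 192.8 199.5] F [ 6.2  0.2 -5. ] M [-0.06 -1.2  -0.02] op0.197 ff25.0
th0.048 t23.4 [561.2 192.8 200.6] F [ 5.5  0.  -6.7] M [-0.06 -1.21 -0.02] op0.199 ff25.0
th0.054 t23.7 [561.4 192.8 201.6] F [ 6.5 -0.9 -6.7] M [-0.01 -1.2   0.06] op0.199 ff25.0
th0.060 t23.9 [561.5 192.8 202.7] F [ 6.2 -0.4 -6.9] M [-0.05 -1.21  0.03] op0.200 ff25.0
th0.066 t24.2 [561.7 192.7 203.7] F [ 6.8  0.3 -7.3] M [-0.04 -1.23  0.04] op0.198 ff25.0
th0.072 t24.4 [561.9 192.7 204.8] F [ 6.6 -0.2 -7.5] M [-0.06 -1.22 -0.01] op0.197 ff25.0
free
```

The lid comes up freely at about 7 N. I'll raise it along the arc to about 40°.

```bash
python3 - <<'E'
from h import *
import cv2
bot.gripper_to(0,40)
for i,th in enumerate(np.arange(.11,.711,.04)):
    bot.movel(*tool(th,(0,1.5,0)),vel=50)
    o=bot.observe()
    if i%4==0: st("%.2f"%th)
    if np.linalg.norm(o["wrist_force"])>35: st("STOP");break
bot.pause(.5);st("end")
cv2.imwrite("pics/e.png",cv2.resize(bot.get_image("side")[135:315,175:415,::-1],(800,600),interpolation=cv2.INTER_CUBIC))
E
```

```text
0.11 t24.9 [563.  192.6 211.6] F [ 7.1  1.1 -7.3] M [ 0.02 -1.33 -0.03] op0.196 ff40.0
0.27 t26.1 [570.9 191.8 239.4] F [ 6.3  1.  -9.9] M [-0.03 -1.64 -0.06] op0.191 ff40.0
0.43 t27.3 [583.1 190.4 265.6] F [  5.5   1.  -11.5] M [ 0.02 -1.86 -0.12] op0.190 ff40.0
0.59 t28.4 [599.4 188.7 289.7] F [  4.5   2.6 -11.8] M [ 0.1  -2.11 -0.16] op0.194 ff40.0
end t29.8 [614.1 187.  305.9] F [  4.7   2.6 -14.4] M [ 0.09 -2.36 -0.34] op0.195 ff40.0
```

View pics/e.png

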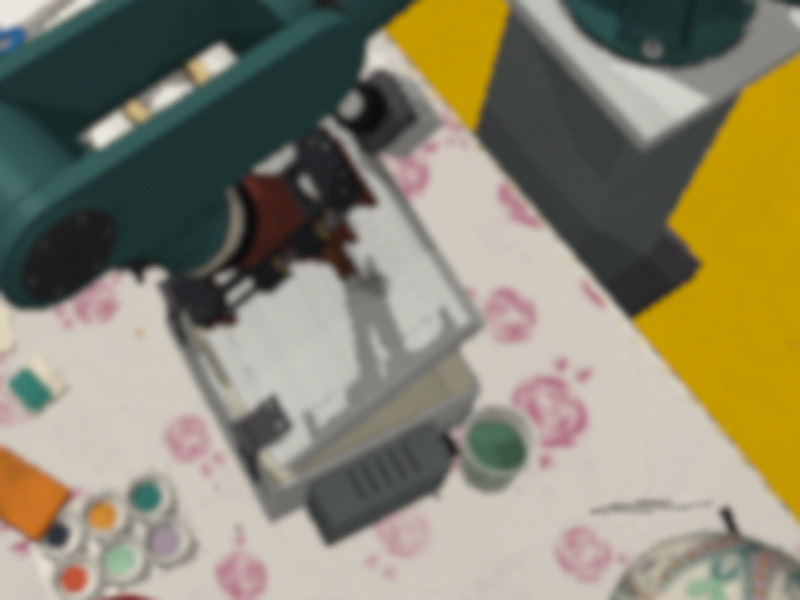

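The picture shows the lid open about 40°, with the bar still in the fingers at (340,255) and the cup unmoved at (495,447). The grip is steady, so I'm handing in.

```bash
python3 -c "
from cell import bot
print(bot.close_job())"
```

```text
the job is handed in; nothing more can be done
None
```

The light tug showed the catch was fastened, so I let the lid down and gave the knob a quarter turn; the lid then lifted freely, and I handed in with it held by the handle at about 40° open.

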